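Set up a takeaway box and bring it the weighed roll in tongs

ROBOT

A 7-joint arm with a two-finger parallel gripper is mounted at the origin on the work surface. World frame = base frame: x ahead of the robot, y to its left, z up, the work surface at z = 0. Lengths are in m, angles in degrees, forces in N, time in s.
With the tool pointing down it reaches from about 0.425 to 0.95 m from the base axis. Payload 4.7 kg.
Tool frame: the origin (TCP) lies between the finger pads; the fingertips stand 17 mm ahead of it and the grasp point (between the pads) lies 2 mm behind it (manip.tip_reach is the distance from the TCP to the fingertips, in m); z points along the fingers, x is the direction in which the jaws open and shut, and the axes are right-handed (so a half turn about z gives the same grasp; the last joint's range is limited). The gripper opens to 87 mm and grips with 3 to 60 N. Pads are 19 mm wide; open, the fingers measure 117 mm over their backs; the gripper's body (75 mm by 190 mm) begins 51 mm behind the grasp point.
Start: joints at [-78.375, 26.849, -2.785, 87.806, 1.381, 65.374, -4.715], TCP at [0.155, 0.657, 0.24] pointing down, gripper open.
Joint ranges: [-148.3, 148.3], [-19.14, 114.17], [-79.39, 73.82], [5.75, 140.21], [-59.74, 239.74], [12.07, 113.84], [-152.46, 152.46]. Speed limits (degrees/s): [147.25, 147.25, 180, 180, 180, 180, 180].

INTERFACE

Orientations are given as a 3x3 rotation matrix whose columns are the frame's x, y, z axes.
In Python, from bench import manip gives the robot as it stands.
- The arm moves only by the tool step_arm, never from a script. Its argument "targets" is a list of rows, each an object of numbers: "jaw": the opening, from 0 (shut) to 1 (fully open); "dx", "dy", "dz": the shift along the tool's x, y, z in cm; "twist": the turn about the tool's z in degrees. In form: [{"jaw": .., "dx": .., "dy": .., "dz": .., "twist": ..}, ...]. A call has 1 to 12 rows; each row is the pose to reach, as a shift and turn from the pose measured when the call began, along the tool's axes at that moment; what a row does not reach only later rows make up. A row lasts 1/8 s, in which the tool goes at most 62.5 mm and 10.7 degrees, less where a joint would pass 70% of its speed; a pose out of reach is approached as far as the arm can. A call with a gripper value outside its range is refused whole. The fingers move at their own pace and stop on an object; "squeeze" is the grip in N (left out, the last holds). Time passes only in rows, so rows that repeat a pose let the fingers close. It gives the time, the measured TCP pose, the force and the opening at its end, in the units of the state.
- manip.observe(): the state, without advancing time (a new reading comes with each control period).
- manip.grab_frame(name): name is "side" or "top" or "wrist"; returns the picture (384x512x3 uint8, blue, green, red); there is no depth.
- manip.camera_model(name): a dict with "intrinsics" (3x3 intrinsics, pixels), "R" (3x3) and "t" (3): a world point X has camera coordinates R X + t. Camera axes: x right, y down, z forward; pixel columns grow to the right and rows downward; lengths in m; the calibration is good to about 2 mm. A picture is of the moment at which its call begins: read the wrist's pose just before it. camera_model takes no time and is no camera call; for the wrist camera it gives the pose at the moment of the call.
- manip.job_done(): hands the job in, once; it reports no verdict.
The state is a dict: "clock": time; "qpos": joint angles; "joint_vel": joint speeds; "joint_torque": joint torques, N m; "ee_pos": TCP position; "orientation": TCP orientation; "contact_force": force on the tool from outside, world axes, zero at the start; "wrist_torque": the same for the moment, N m; "width": finger opening in m.
Only numpy, scipy, OpenCV 4.12 (cv2) and the standard library are available. Lean on these libraries where they do the work, as an engineer would, in place of code of your own. Each camera call takes 0.05 s, during which the arm holds its last target.

TASK

Fold up the three walls of the small cardboard box that are still down, so that it stands open-topped with all four walls upright. Then pick up the kitchen tongs, take the bread roll off the kitchen scale with them (never touch the roll with the gripper itself), and finish while holding the roll in the tongs over the middle of the box, a little above its walls and clear of everything; do not let go. Leave the jar, the tub and the mug where they are.

Things in the scene. Friction and masses are not known exactly. Their poses are not given: they have to be found in the camera images.
- carton: cardboard takeaway box, fixed to the counter. Origin: centre of the underside of its base (100 x 100 mm, 3 mm thick); x points to the back wall, y to the left wall, z up. The back wall (+x, 45 mm high) already stands. The near (-x), left (+y) and right (-y) walls are half down, pointing outwards; their hinge lines lie along the edges of the base, 50 mm from its centre, 3 mm high
- wall_near (a joint): hinge of the near (-x) wall, rad: 0 lies flat outwards, 1.57 upright, stop at 1.75; starts at 0.6 to 0.95. Panel 45 mm long from its hinge, 98 mm wide, 3 mm thick, of slippery coated card (friction 0.2). It stays where pushed. To raise it, hold a fingertip outside it, lower than its free edge, and move inwards and some 20 mm up along with the edge (1 to 3 N), to above the hinge line
- wall_left (a joint): hinge of the left (+y) wall, 96 mm wide; all else as wall_near
- wall_right (a joint): hinge of the right (-y) wall, 96 mm wide; all else as wall_near
- carton_centre (a point): centre of the upper side of the box's base, 3 mm above the counter
- scale: white kitchen scale, fixed, 150 (x) x 140 (y) mm, body 31 mm high with a round steel pan of 112 mm diameter on it; origin under the centre of its body, x away from its display side
- scale_pan (a point): centre of the pan's upper face, 40 mm above the counter; the pan is 112 mm across
- roll: round brown bread roll, rigid, 52 mm across (widest 13 to 21 mm above its underside), 40 mm high, 25 to 50 g, standing on the scale's pan up to 30 mm off the pan's centre; origin at the centre of its underside, z up
- roll_centre (a point): middle of the roll, 18 mm above its underside
- tongs: steel spring tongs, 100 g, 235 mm long, lying on edge on the counter, 26 mm high: both arms swing level. Origin on the pivot axis at the rear end, at the underside; x points along the middle line to the jaws, z up. Start: jaws to the robot's far side, open, inner faces of the jaws about 102 mm apart, 66 mm over the outer faces of the arms at the grip plates
- tongs_grip (a point): middle point between the two grip plates (flat plates 62 mm long on the outer sides of the arms), 107 mm ahead of the pivot and 13 mm above the tongs' underside; the tongs balance about here. Squeezing across the plates closes both arms together against a spring: 5 N at first, 7 N at 55 mm over the plates (jaws then 80 mm apart), 10 N at 40 mm (jaws 52 mm apart and parallel)
- tongs_jaws (a point): middle point between the two jaws, 210 mm ahead of the pivot (103 mm ahead of the grip point), 13 mm above the tongs' underside. The jaws are flat, 26 mm high, 185 to 235 mm ahead of the pivot; they meet the roll when the grip plates are 40 mm apart; 20 to 25 N of grip holds it well
- tongs_left: the arm of the tongs on its +y side, with its jaw; origin on the pivot
- tongs_right: the arm of the tongs on its -y side, with its jaw; origin on the pivot
- jar: bystander: closed glass jar, 66 mm across, 100 mm high, origin under its centre
- tub: bystander: open clear plastic tub, 100 x 130 x 60 mm, origin under its centre
- mug: bystander: white mug, 76 mm across, 85 mm high, origin under its centre
Things that resemble listed ones, but are neither listed nor needed, are in the scene too. Several things have the shape of the carton; the one meant has the colours described above. Several things have the shape of the scale; the one meant has the colours described above.

How it is judged (in metres and radians):
On the way, in this order (a step that is already met when the one before it is completed fails the run):
1. the three hinged walls of the box stand upright (value of joint each of wall_near, wall_left, wall_right above 1.25 rad), for 0.2 s.
2. the roll is lifted off the scale between the tongs' jaws (z of roll_centre in the frame of scale_pan above 0.03 m and contact force between roll and scale below 0.05 N and contact force between roll and tongs_left above 0.3 N and contact force between roll and tongs_right above 0.3 N and contact force between tongs and the fingers above 1 N), for 0.2 s.
At the end, for the whole second after the job is handed in: All three walls above 1.25 rad; the roll still, pinched by both jaws (over 0.3 N each) of the tongs held in the fingers (over 1 N), its middle within 35 mm sideways of the box centre and 75 to 250 mm above the counter; roll and tongs clear of box and scale, gripper not touching the roll (all of step 1 and horizontal distance between roll_centre and carton_centre below 0.035 m and height (world z) of roll_centre between 0.075 and 0.25 m and contact force between roll and tongs_left above 0.3 N and contact force between roll and tongs_right above 0.3 N and contact force between tongs and the fingers above 1 N and contact force between roll and the arm below 0.05 N and contact force between roll and the fingers below 0.05 N and contact force between each of roll, tongs and carton below 0.05 N and contact force between tongs and scale below 0.05 N and linear speed of roll below 0.03 m/s); the arm keeps its last pose, push and grip.
It fails at once if the gripper or arm touches the roll itself (contact force between roll and the fingers above 1 N or contact force between roll and the arm above 1 N).
It fails at once if the jar, tub or mug is moved by more than 30 mm (distance of any of jar, tub, mug from where it was at the start of the episode above 0.03 m).
It also fails if it takes over 64 s, if anything falls off the work surface, if the arm or the gripper's body presses on something with over 40 N, if the wrist force passes 120 N, or if a joint passes its speed limit or range.

## Working session

There is one attempt and no reset: what is moved stays moved. The work goes in short steps, Python scripts to look and compute and a tool call to move; the robot and the scene stay as the last step left them, time stands still between calls to the robot, and variables do not carry over. Pictures are saved under pics/ and viewed, and the job is handed in when it is done.

Besides the shell and the picture viewer there is one more tool, called after "Emit:" as name(argument=value, ...), one argument or row to a line, values as JSON. step_arm: Moves the arm, as the interface text tells. Its arguments: {"type":"object","properties":{"targets":{"type":"array","items":{"type":"object","properties":{"jaw":{"type":"number"},"dx":{"type":"number"},"dy":{"type":"number"},"dz":{"type":"number"},"twist":{"type":"number"}}}},"squeeze":{"type":"number"}},"required":["targets"]}

```bash
ls; mkdir -p pics; python3 - <<'E'
from bench import manip
import cv2, numpy as np
s=manip.observe(); print(s)
for n in ["top","side","wrist"]:
    c=manip.camera_model(n); f=manip.grab_frame(n); cv2.imwrite(f"pics/{n}0.png",f)
    print(n,np.round(c["intrinsics"],1).tolist(),np.round(c["R"],3).tolist(),np.round(c["t"],3).tolist())
E
```

```text
pics
{'clock': 0.0, 'qpos': array([-78.37346349,  26.89847669,  -2.78398979,  87.87596061,
         1.38173813,  65.37536752,  -4.71508405]), 'joint_vel': array([-0.04837886, -0.05619013,  0.07486924,  0.01660574, -0.05354745,
       -0.06059714, -0.0774414 ]), 'joint_torque': array([-3.67354996e-04, -5.07971334e+01, -8.05900292e-02, -2.36151320e+01,
       -6.13039755e-02,  3.82039358e-02,  1.91930767e-04]), 'ee_pos': array([0.15494381, 0.65637101, 0.2384691 ]), 'orientation': array([[ 2.29710631e-01,  9.73258900e-01, -3.74810877e-04],
       [ 9.73256863e-01, -2.29710918e-01, -1.99339797e-03],
       [-2.02619046e-03,  9.31174465e-05, -9.99997943e-01]]), 'contact_force': array([ 0.28815835,  0.30876541, -0.08438749]), 'wrist_torque': array([ 0.0095891 , -0.0306814 ,  0.00859332]), 'width': 0.08724811803252826}
top [[351.4, 0.0, 258.5], [0.0, 351.4, 192.0], [0.0, 0.0, 1.0]] [[0.014, -0.999, 0.037], [-0.983, -0.02, -0.184], [0.184, -0.034, -0.982]] [-0.037, 0.61, 1.108]
side [[425.7, 0.0, 260.3], [0.0, 425.7, 195.5], [0.0, 0.0, 1.0]] [[0.913, -0.408, 0.01], [-0.289, -0.665, -0.689], [0.288, 0.626, -0.725]] [-0.542, 0.222, 1.285]
wrist [[280.2, 0.0, 256.4], [0.0, 280.2, 189.4], [0.0, 0.0, 1.0]] [[0.23, 0.973, -0.002], [0.931, -0.219, 0.291], [0.283, -0.069, -0.957]] [-0.675, -0.035, 0.391]
```

View pics/top0.png

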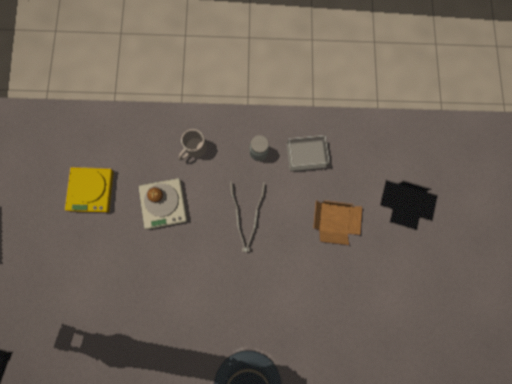

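View pics/side0.png

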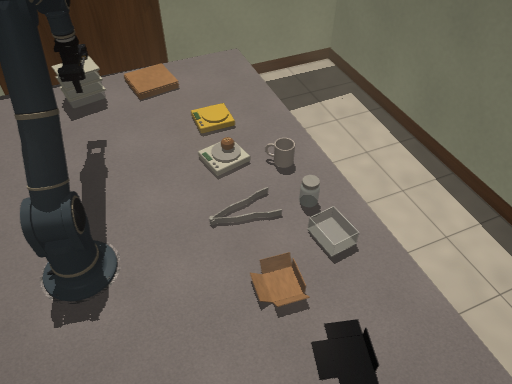

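View pics/wrist0.png

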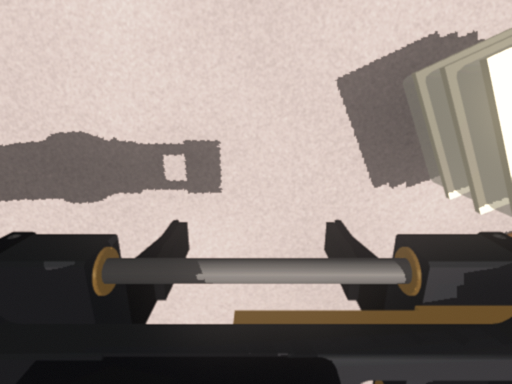

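Top view: the brown carton is at about (338,222), tongs with pivot at (246,249) and jaws at (233,184)/(264,184), white scale at (162,204) with the roll at (155,195). The yellow scale and black box are decoys. Next I'll zoom in.

```bash
cat > h.py <<'E'
import numpy as np, cv2
from bench import manip
def ray(n,u,v,z):
    c=manip.camera_model(n);K=c["intrinsics"];R=np.array(c["R"]);t=np.array(c["t"])
    d=R.T@np.linalg.solve(K,[u,v,1.]);o=-R.T@t
    return o+d*(z-o[2])/d[2]
def proj(n,X,c=None):
    c=c or manip.camera_model(n);p=np.array(c["intrinsics"])@(np.array(c["R"])@np.array(X)+np.array(c["t"]));return p[:2]/p[2]
def tri(a,b):
    A=[];B=[]
    for n,u,v in (a,b):
        c=manip.camera_model(n);K=c["intrinsics"];R=np.array(c["R"]);t=np.array(c["t"])
        P=K@np.c_[R,t];
        for k,q in((0,u),(1,v)): r=P[k]-q*P[2];A.append(r[:3]);B.append(-r[3])
    return np.linalg.lstsq(np.array(A),np.array(B),rcond=None)[0]
E
python3 - <<'E'
import cv2,numpy as np
t=cv2.imread('pics/top0.png');s=cv2.imread('pics/side0.png')
def crop(i,x,y,w,h,k): return cv2.resize(i[y:y+h,x:x+w],(w*k,h*k),interpolation=cv2.INTER_CUBIC)
cv2.imwrite('pics/a.png',np.hstack([crop(t,308,192,64,64,6),crop(s,244,248,64,64,6)]))
cv2.imwrite('pics/b.png',np.hstack([crop(t,130,170,64,64,6),crop(s,192,128,64,64,6)]))
cv2.imwrite('pics/c.png',np.hstack([crop(t,212,174,80,80,5),crop(s,205,180,80,80,5)]))
E
```

```text
(no output)
```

View pics/a.png

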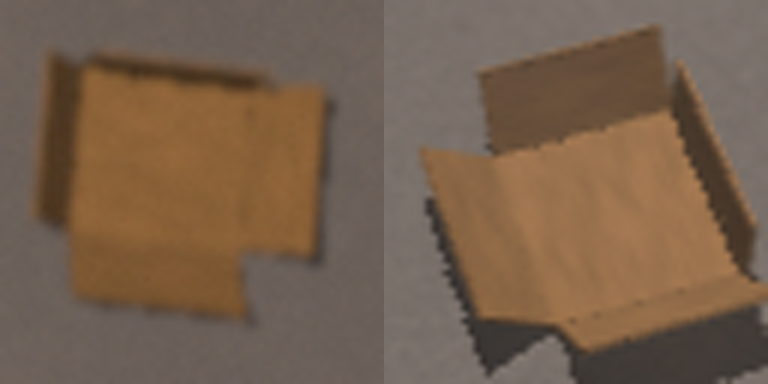

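View pics/b.png

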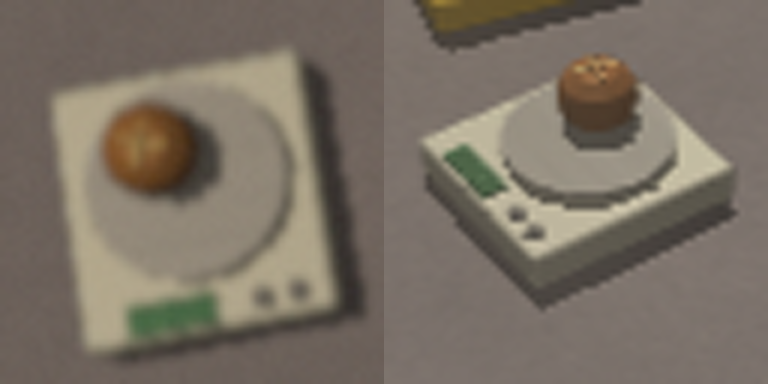

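View pics/c.png

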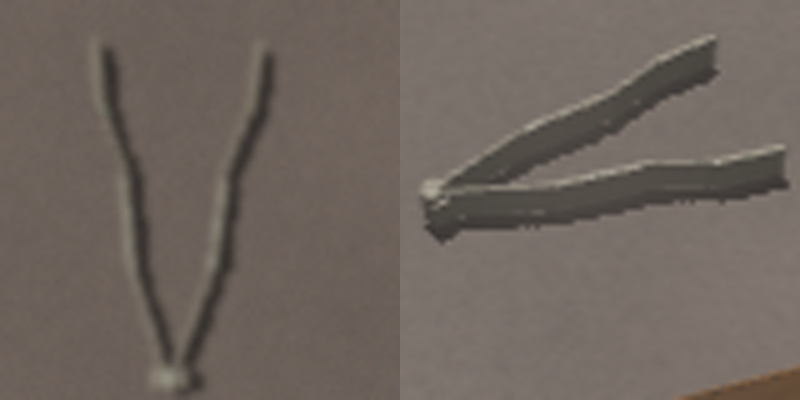

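```bash
python3 - <<'E'
from h import *
np.set_printoptions(precision=4,suppress=True)
for n in("top","side"):
    c=manip.camera_model(n);print(n,-np.array(c["R"]).T@c["t"])
T=lambda x,y:("top",308+x/6-.4,192+y/6-.4); S=lambda x,y:("side",244+(x-384)/6-.4,248+y/6-.4)
print("base top");
b=[ray(*T(*p),.003) for p in((80,68),(72,243),(246,252),(252,82))];print(np.array(b),np.mean(b,0))
b=[ray(*S(*p),.003) for p in((494,156),(555,320),(738,276),(672,112))];print(np.array(b),np.mean(b,0))
print("walls")
for k,a,s in(("L far",(47,55),(660,27)),("L near",(37,220),(480,73)),("N left",(75,295),(422,150)),("N right",(245,318),(482,318)),("R near",(315,255),(590,350)),("R far",(324,88),(766,292)),("B l",(92,55),(680,65)),("B r",(268,75),(755,230))):
    print(k,tri(T(*a),S(*s)))
T=lambda x,y:("top",130+x/6-.4,170+y/6-.4); S=lambda x,y:("side",192+(x-384)/6-.4,128+y/6-.4)
b=[ray(*T(*p),.031) for p in((52,95),(295,48),(340,305),(86,352))];print("scale",np.array(b),np.mean(b,0))
print("pan",ray(*T(190,180),.040),ray(*S(588,132),.04))
print("roll",tri(T(150,147),S(597,93)),ray(*T(150,147),.058),ray(*S(597,93),.058))
T=lambda x,y:("top",212+x/5-.4,174+y/5-.4); S=lambda x,y:("side",205+(x-400)/5-.4,180+y/5-.4)
for k,a,s in(("pivot",(172,378),(433,187)),("Ltip",(97,40),(715,38)),("Rtip",(263,42),(783,148))): print(k,tri(T(*a),S(*s)),ray(*T(*a),.026),ray(*S(*s),.026))
E
```

```text
top [0.3959 0.0126 1.202 ]
side [ 0.1892 -0.8777  1.0903]
base top
[[ 0.5866 -0.2462  0.003 ]
 [ 0.4855 -0.2397  0.003 ]
 [ 0.482  -0.3397  0.003 ]
 [ 0.5803 -0.3466  0.003 ]] [ 0.5336 -0.293   0.003 ]
[[ 0.4939 -0.2361  0.003 ]
 [ 0.4828 -0.3313  0.003 ]
 [ 0.5738 -0.3454  0.003 ]
 [ 0.5874 -0.2485  0.003 ]] [ 0.5345 -0.2903  0.003 ]
walls
L far [ 0.5904 -0.2207  0.0384]
L near [ 0.4957 -0.2124  0.0423]
N left [ 0.4551 -0.2351  0.0306]
N right [ 0.4444 -0.3302  0.0301]
R near [ 0.4803 -0.3688  0.0377]
R far [ 0.5702 -0.376   0.0392]
B l [ 0.5897 -0.2458  0.0388]
B r [ 0.5793 -0.3449  0.0399]
scale [[0.6296 0.377  0.031 ]
 [0.6595 0.2435 0.031 ]
 [0.5146 0.2108 0.031 ]
 [0.4864 0.3477 0.031 ]] [0.5725 0.2947 0.031 ]
pan [0.5815 0.2952 0.04  ] [0.5839 0.3004 0.04  ]
roll [0.5962 0.3137 0.0576] [0.5964 0.3136 0.058 ] [0.5959 0.3133 0.058 ]
pivot [0.4231 0.011  0.0326] [0.4235 0.0109 0.026 ] [0.4244 0.0165 0.026 ]
Ltip [0.651  0.0665 0.0273] [0.6506 0.0667 0.026 ] [0.6521 0.0676 0.026 ]
Rtip [ 0.6502 -0.0464  0.0283] [ 0.6517 -0.0468  0.026 ] [ 0.6505 -0.0446  0.026 ]
```

```bash
cat >> h.py <<'E'
C=np.array([.534,-.2915]);CY=np.deg2rad(-5.5)
cx=np.array([np.cos(CY),np.sin(CY)]);cy=np.array([-np.sin(CY),np.cos(CY)])
def L(x,y,z): return np.r_[C+x*cx+y*cy,z]   # carton-local -> world
def sh(pts,yawx=None):
    """yawx: wanted world angle of tool x, deg"""
    s=manip.observe();R=np.array(s["orientation"]);p=np.array(s["ee_pos"])
    print("t",round(s["clock"],2),"p",p.round(4),"F",s["contact_force"].round(2),"w",round(s["width"],4))
    a=np.degrees(np.arctan2(R[1,0],R[0,0]));
    if yawx is not None: print("yaw",a.round(2),"twist",round(a-yawx,1))
    for q in pts: print((R.T@(np.array(q)-p)*100).round(2))
E
python3 - <<'E'
from h import *
sh([(.45,.45,.24),(.56,.15,.24),(.52,-.15,.2),L(-.108,0,.11),L(-.108,0,.029)],84.5)
E
```

```text
t 0.15 p [0.155  0.6565 0.2387] F [-0.34 -0.41 -0.54] w 0.0873
yaw 76.72 twist -7.8
[-13.32  33.46  -0.1 ]
[-40.    51.06  -0.06]
[-70.11  54.05   3.98]
[-85.    47.97  13.  ]
[-84.99  47.97  21.1 ]
```

Emit:
step_arm(
  targets=[
    {"jaw": 0,"dx": -2.5,"dy": 6,"dz": 0,"twist": 0},
    {"jaw": 0,"dx": -5,"dy": 12,"dz": 0,"twist": -2},
    {"jaw": 0,"dx": -7.5,"dy": 18,"dz": 0,"twist": -4},
    {"jaw": 0,"dx": -10,"dy": 24,"dz": 0,"twist": -6},
    {"jaw": 0,"dx": -12.5,"dy": 30,"dz": 0,"twist": -7.8},
    {"jaw": 0,"dx": -16,"dy": 35,"dz": 0,"twist": -7.8},
    {"jaw": 0,"dx": -21,"dy": 38.5,"dz": 0,"twist": -7.8},
    {"jaw": 0,"dx": -26,"dy": 42,"dz": 0,"twist": -7.8},
    {"jaw": 0,"dx": -31,"dy": 45,"dz": 0,"twist": -7.8},
    {"jaw": 0,"dx": -36,"dy": 48,"dz": 0,"twist": -7.8},
    {"jaw": 0,"dx": -41,"dy": 51,"dz": 0,"twist": -7.8},
    {"jaw": 0,"dx": -47,"dy": 52,"dz": 0,"twist": -7.8},
  ],
)

```text
clock: 1.65
ee_pos: [0.554, 0.0777, 0.2392]
orientation: [[0.096, 0.995, 0.0], [0.995, -0.096, -0.002], [-0.002, 0.001, -1.0]]
contact_force: [1.0, -1.1, -0.2]
width: 0.0007
```

```bash
python3 - <<'E'
from h import *
sh([(.52,-.15,.2),L(-.108,0,.11),L(-.108,0,.029)],84.5)
E
```

```text
t 1.65 p [0.554  0.0777 0.2392] F [ 1.01 -1.06 -0.2 ] w 0.0007
yaw 84.51 twist 0.0
[-22.98  -1.21   3.96]
[-36.92  -9.27  12.98]
[-36.91  -9.27  21.08]
```

Emit:
step_arm(
  targets=[
    {"jaw": 0,"dx": -6,"dy": 0,"dz": 1},
    {"jaw": 0,"dx": -12,"dy": 0,"dz": 2},
    {"jaw": 0,"dx": -18,"dy": -0.5,"dz": 3},
    {"jaw": 0,"dx": -23.5,"dy": -1.5,"dz": 4},
    {"jaw": 0,"dx": -28.5,"dy": -4,"dz": 6.5},
    {"jaw": 0,"dx": -33,"dy": -7,"dz": 9},
    {"jaw": 0,"dx": -36.9,"dy": -9.3,"dz": 13},
    {"jaw": 0,"dx": -36.9,"dy": -9.3,"dz": 13},
  ],
)

```text
invalid input at $.targets[0]: expected keys jaw, dx, dy, dz, twist
```

```bash
python3 - <<'E'
from h import *
sh([L(-.108,0,.029),L(-.075,0,.034),L(-.058,0,.048),L(-.072,0,.05),L(-.075,0.,.1)],84.5)
cv2.imwrite('pics/w1.png',manip.grab_frame('wrist'))
E
```

```text
t 1.65 p [0.554  0.0777 0.2392] F [ 1.01 -1.06 -0.2 ] w 0.0007
yaw 84.51 twist 0.0
[-36.91  -9.27  21.08]
[-36.91  -5.97  20.58]
[-36.91  -4.27  19.18]
[-36.91  -5.67  18.98]
[-36.92  -5.97  13.98]
```

View pics/w1.png

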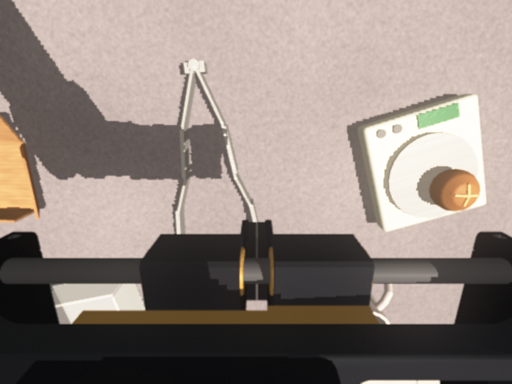

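The wrist view happens to show the tongs well, with the pivot at (194,67) and plates at about (184,150) and (231,150). The roll is at (455,190). I'll measure from it.

```bash
python3 - <<'E'
from h import *
for p in((194,66),(184,128),(182,180),(226,128),(236,178)): print(p,ray("wrist",*p,.026).round(4))
print("roll r58",ray("wrist",456,190,.058).round(4), "pan",ray("wrist",433,173,.04).round(4))
i=cv2.imread('pics/w1.png');
cv2.imwrite('pics/w1z.png',np.hstack([cv2.resize(i[45:235,150:290],None,fx=3,fy=3,interpolation=2),cv2.resize(i[85:235,360:490],(360,570),interpolation=2)[:, :]]))
E
```

```text
(194, 66) [0.4218 0.0055 0.026 ]
(184, 128) [ 0.4912 -0.0194  0.026 ]
(182, 180) [ 0.5575 -0.0344  0.026 ]
(226, 128) [0.4969 0.0331 0.026 ]
(236, 178) [0.5624 0.0372 0.026 ]
roll r58 [0.5973 0.3033 0.058 ] pan [0.5786 0.2852 0.04  ]
```

View pics/w1z.png

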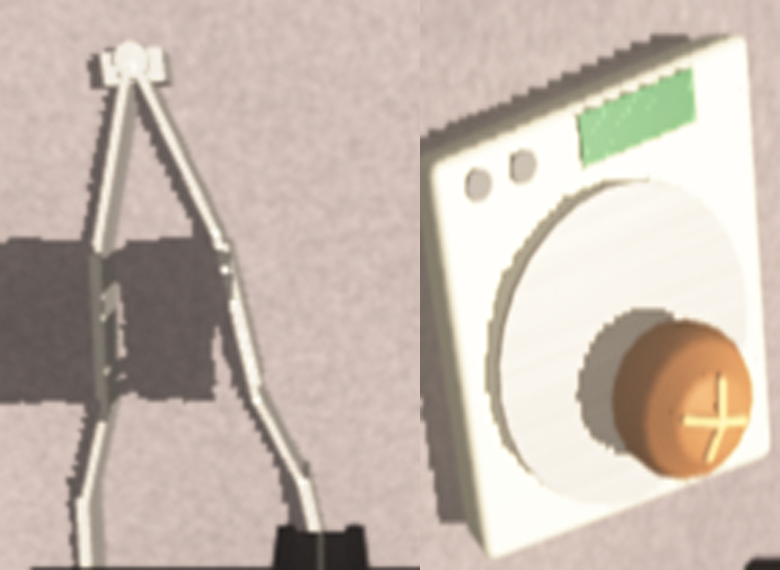

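Emit:
step_arm(
  targets=[
    {"jaw": 0,"dx": -6,"dy": 0,"dz": 1,"twist": 0},
    {"jaw": 0,"dx": -12,"dy": 0,"dz": 2,"twist": 0},
    {"jaw": 0,"dx": -18,"dy": -0.5,"dz": 3,"twist": 0},
    {"jaw": 0,"dx": -23.5,"dy": -1.5,"dz": 4,"twist": 0},
    {"jaw": 0,"dx": -28.5,"dy": -4,"dz": 6.5,"twist": 0},
    {"jaw": 0,"dx": -33,"dy": -7,"dz": 9,"twist": 0},
    {"jaw": 0,"dx": -36.9,"dy": -9.3,"dz": 13,"twist": 0},
    {"jaw": 0,"dx": -36.9,"dy": -9.3,"dz": 13,"twist": 0},
  ],
)

```text
clock: 2.7
ee_pos: [0.4153, -0.2931, 0.1101]
orientation: [[0.116, 0.993, -0.008], [0.993, -0.116, -0.007], [-0.008, -0.007, -1.0]]
contact_force: [0.5, 1.0, -0.2]
width: 0.0005
```

```bash
python3 - <<'E'
from h import *
sh([L(-.108,0,.029),L(-.075,0,.034),L(-.058,0,.048),L(-.072,0,.05),L(-.075,0.,.1)],84.5)
cv2.imwrite('pics/w2.png',manip.grab_frame('wrist'))
E
```

```text
t 2.7 p [ 0.4153 -0.2931  0.1101] F [ 0.51  0.96 -0.21] w 0.0005
yaw 83.36 twist -1.1
[1.38 1.03 8.09]
[1.44 4.33 7.57]
[1.47 6.02 6.15]
[1.44 4.62 5.96]
[1.39 4.28 0.97]
```

View pics/w2.png

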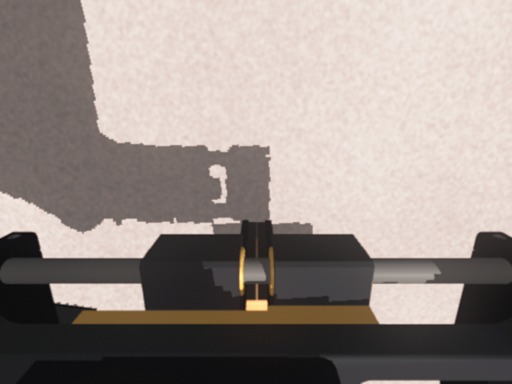

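Emit:
step_arm(
  targets=[
    {"jaw": 0,"dx": 1.4,"dy": 1.0,"dz": 2,"twist": -1},
    {"jaw": 0,"dx": 1.4,"dy": 1.0,"dz": 6,"twist": -1},
    {"jaw": 0,"dx": 1.4,"dy": 1.0,"dz": 8.1,"twist": -1},
    {"jaw": 0,"dx": 1.4,"dy": 1.0,"dz": 8.1,"twist": -1},
    {"jaw": 0,"dx": 1.4,"dy": 2.0,"dz": 8.0,"twist": -1},
    {"jaw": 0,"dx": 1.4,"dy": 3,"dz": 7.8,"twist": -1},
    {"jaw": 0,"dx": 1.4,"dy": 4.0,"dz": 7.6,"twist": -1},
    {"jaw": 0,"dx": 1.4,"dy": 4.8,"dz": 7.0,"twist": -1},
    {"jaw": 0,"dx": 1.4,"dy": 5.5,"dz": 6.5,"twist": -1},
    {"jaw": 0,"dx": 1.4,"dy": 6,"dz": 6.1,"twist": -1},
    {"jaw": 0,"dx": 1.4,"dy": 6,"dz": 6.1,"twist": -1},
    {"jaw": 0,"dx": 1.4,"dy": 6,"dz": 6.1,"twist": -1},
  ],
)

```text
clock: 4.25
ee_pos: [0.4793, -0.2852, 0.0501]
orientation: [[0.095, 0.995, -0.004], [0.995, -0.095, -0.007], [-0.008, -0.003, -1.0]]
contact_force: [-0.1, 0.9, 0.3]
width: 0.0007
```

```bash
cat >> h.py <<'E'
def look(fn,boxes,k=6):
    fr={}
    o=[]
    for n,x,y,w,h in boxes:
        if n not in fr: fr[n]=manip.grab_frame(n)
        o.append(cv2.resize(fr[n][y:y+h,x:x+w],(w*k,h*k),interpolation=cv2.INTER_CUBIC))
    for n in fr: cv2.imwrite(fn.replace('.png','_'+n+'.png'),fr[n])
    cv2.imwrite(fn,np.hstack(o))
E
python3 - <<'E'
from h import *
s=manip.observe();d=s["ee_pos"][:2]-C;print("local",d@cx,d@cy)
sh([L(-.058,0,.047),L(-.075,0,.055),L(-.075,0,.1),L(-.03,.107,.1),L(0,.107,.1),L(0,.107,.029)],84.5)
look('pics/d.png',[("top",308,192,64,64),("side",244,248,64,64)])
E
```

```text
local -0.0550947981643202 0.0010506767485572866
t 4.25 p [ 0.4793 -0.2852  0.0501] F [-0.06  0.93  0.31] w 0.0007
yaw 84.57 twist 0.1
[-0.1  -0.29  0.32]
[-0.11 -1.99 -0.48]
[-0.14 -2.01 -4.98]
[10.55  2.5  -5.08]
[10.55  5.5  -5.09]
[10.6   5.53  2.01]
```

View pics/d.png

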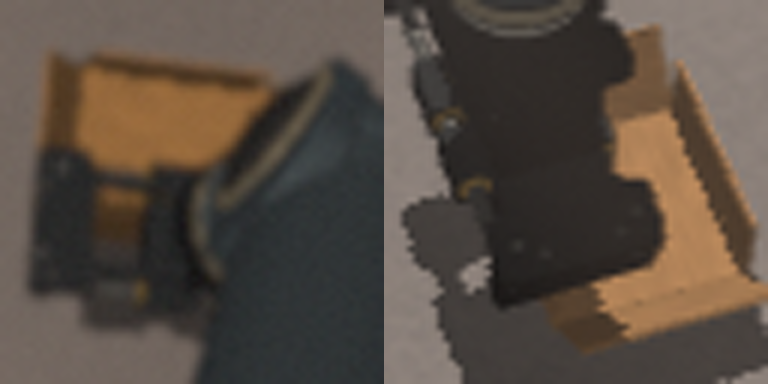

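Emit:
step_arm(
  targets=[
    {"jaw": 0,"dx": 0,"dy": -2,"dz": -0.5,"twist": 0},
    {"jaw": 0,"dx": 0,"dy": -2.2,"dz": -5,"twist": 0},
    {"jaw": 0,"dx": 4,"dy": -1,"dz": -5.5,"twist": 0},
    {"jaw": 0,"dx": 9,"dy": 2,"dz": -5.5,"twist": 0},
    {"jaw": 0,"dx": 10.6,"dy": 5.5,"dz": -5,"twist": 0},
    {"jaw": 0,"dx": 10.6,"dy": 5.5,"dz": -3,"twist": 0},
    {"jaw": 0,"dx": 10.6,"dy": 5.5,"dz": 0,"twist": 0},
    {"jaw": 0,"dx": 10.6,"dy": 5.5,"dz": 2,"twist": 0},
    {"jaw": 0,"dx": 10.6,"dy": 5.5,"dz": 2,"twist": 0},
  ],
)

```text
clock: 5.48
ee_pos: [0.5426, -0.1846, 0.0276]
orientation: [[0.095, 0.995, -0.008], [0.995, -0.095, -0.006], [-0.007, -0.007, -1.0]]
contact_force: [0.3, 0.3, 0.4]
width: 0.0003
```

```bash
python3 - <<'E'
from h import *
s=manip.observe();d=s["ee_pos"][:2]-C;print("local",d@cx,d@cy)
sh([L(0,.09,.032),L(0,.063,.048),L(0,.085,.055),L(0,.085,.1),L(0,-.112,.1),L(0,-.112,.029)],84.5)
look('pics/e.png',[("top",308,192,64,64),("side",244,248,64,64)])
E
```

```text
local -0.0016659968781926556 0.10722739567999479
t 5.47 p [ 0.5426 -0.1846  0.0276] F [0.3  0.25 0.44] w 0.0003
yaw 84.56 twist 0.1
[-1.73  0.16 -0.43]
[-4.44  0.15 -2.01]
[-2.24  0.15 -2.72]
[-2.27  0.11 -7.22]
[-21.97   0.09  -7.08]
[-2.192e+01  1.400e-01  2.000e-02]
```

View pics/e.png

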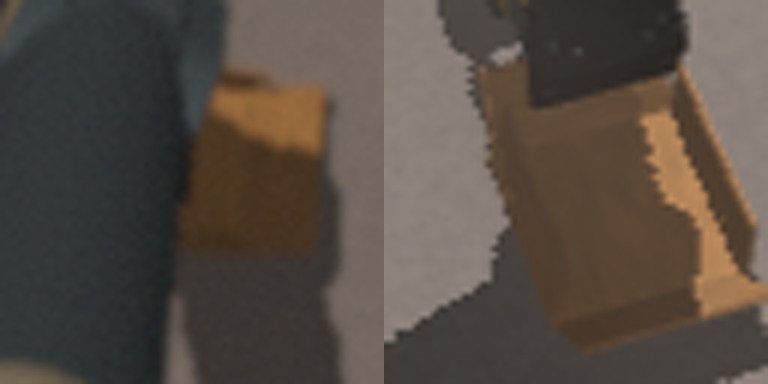

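Emit:
step_arm(
  targets=[
    {"jaw": 0,"dx": -1.2,"dy": 0.1,"dz": -0.3,"twist": 0},
    {"jaw": 0,"dx": -2,"dy": 0.1,"dz": -0.6,"twist": 0},
    {"jaw": 0,"dx": -2.8,"dy": 0.1,"dz": -1,"twist": 0},
    {"jaw": 0,"dx": -3.6,"dy": 0.1,"dz": -1.6,"twist": 0},
    {"jaw": 0,"dx": -4.5,"dy": 0.1,"dz": -2,"twist": 0},
    {"jaw": 0,"dx": -4.6,"dy": 0.1,"dz": -2,"twist": 0},
    {"jaw": 0,"dx": -4.6,"dy": 0.1,"dz": -2,"twist": 0},
  ],
)

```text
clock: 6.45
ee_pos: [0.5407, -0.231, 0.0497]
orientation: [[0.095, 0.995, -0.004], [0.995, -0.095, -0.008], [-0.008, -0.003, -1.0]]
contact_force: [0.0, 1.0, 0.6]
width: 0.0
```

```bash
python3 - <<'E'
from h import *
s=manip.observe();d=s["ee_pos"][:2]-C;print("local",d@cx,d@cy)
sh([L(0,.085,.055),L(0,.085,.1),L(0,-.112,.1),L(0,-.112,.029)],84.5)
look('pics/f.png',[("side",244,248,64,64)])
E
```

```text
local 0.0009221572922659601 0.06084727574793913
t 6.45 p [ 0.5407 -0.231   0.0497] F [0.05 0.95 0.63] w 0.0
yaw 84.55 twist 0.0
[ 2.41 -0.09 -0.55]
[ 2.38 -0.11 -5.05]
[-17.32  -0.12  -4.89]
[-17.27  -0.1    2.21]
```

View pics/f.png

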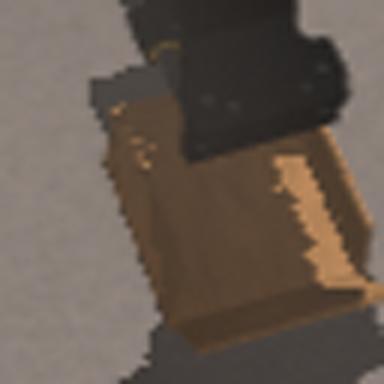

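Emit:
step_arm(
  targets=[
    {"jaw": 0,"dx": 2.2,"dy": 0,"dz": -0.5,"twist": 0},
    {"jaw": 0,"dx": 2.4,"dy": 0,"dz": -5,"twist": 0},
    {"jaw": 0,"dx": 1,"dy": 0,"dz": -6.5,"twist": 0},
    {"jaw": 0,"dx": -5,"dy": 0,"dz": -6.5,"twist": 0},
    {"jaw": 0,"dx": -11,"dy": 0,"dz": -6,"twist": 0},
    {"jaw": 0,"dx": -16,"dy": 0,"dz": -5,"twist": 0},
    {"jaw": 0,"dx": -17.6,"dy": 0,"dz": -5,"twist": 0},
    {"jaw": 0,"dx": -17.4,"dy": 0,"dz": -3,"twist": 0},
    {"jaw": 0,"dx": -17.3,"dy": 0,"dz": 1,"twist": 0},
    {"jaw": 0,"dx": -17.3,"dy": 0,"dz": 2.2,"twist": 0},
    {"jaw": 0,"dx": -17.3,"dy": 0,"dz": 2.2,"twist": 0},
  ],
)

```text
clock: 7.88
ee_pos: [0.5244, -0.4011, 0.0278]
orientation: [[0.093, 0.996, -0.006], [0.996, -0.093, -0.005], [-0.006, -0.005, -1.0]]
contact_force: [0.3, -0.5, -0.3]
width: 0.0004
```

```bash
python3 - <<'E'
from h import *
s=manip.observe();d=s["ee_pos"][:2]-C;print("local",d@cx,d@cy)
sh([L(0,-.09,.032),L(0,-.062,.048),L(0,-.085,.055),L(0,-.085,.1)],84.5)
look('pics/g.png',[("top",308,192,64,64),("side",244,248,64,64)])
E
```

```text
local 0.0009266361067495967 -0.11005648641906539
t 7.88 p [ 0.5244 -0.4011  0.0278] F [ 0.28 -0.55 -0.35] w 0.0004
yaw 84.68 twist 0.2
[ 2.   -0.09 -0.43]
[ 4.79 -0.09 -2.05]
[ 2.49 -0.1  -2.74]
[ 2.46 -0.12 -7.24]
```

View pics/g.png

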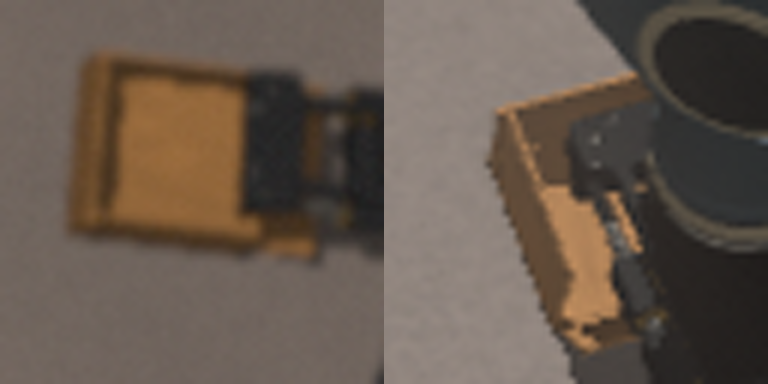

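Emit:
step_arm(
  targets=[
    {"jaw": 0,"dx": 1.2,"dy": -0.1,"dz": -0.2,"twist": 0},
    {"jaw": 0,"dx": 2.2,"dy": -0.1,"dz": -0.5,"twist": 0},
    {"jaw": 0,"dx": 3.2,"dy": -0.1,"dz": -1,"twist": 0},
    {"jaw": 0,"dx": 4.0,"dy": -0.1,"dz": -1.6,"twist": 0},
    {"jaw": 0,"dx": 4.8,"dy": -0.1,"dz": -2,"twist": 0},
    {"jaw": 0,"dx": 4.9,"dy": -0.1,"dz": -2,"twist": 0},
    {"jaw": 0,"dx": 4.9,"dy": -0.1,"dz": -2,"twist": 0},
    {"jaw": 0,"dx": 2.6,"dy": -0.1,"dz": -2.5,"twist": 0},
    {"jaw": 0,"dx": 2.4,"dy": -0.1,"dz": -7,"twist": 0},
    {"jaw": 0,"dx": 2.4,"dy": -0.1,"dz": -12,"twist": 0},
  ],
)

```text
clock: 9.22
ee_pos: [0.5253, -0.3808, 0.1504]
orientation: [[0.097, 0.995, -0.005], [0.995, -0.097, -0.009], [-0.009, -0.004, -1.0]]
contact_force: [0.3, 0.1, 0.2]
width: 0.0005
```

```bash
python3 - <<'E'
from h import *
sh([(.51,-.13,.2),(.51,0.01,.2)],90)
look('pics/i.png',[("top",308,192,64,64),("side",244,248,64,64)])
E
```

```text
t 9.22 p [ 0.5253 -0.3808  0.1504] F [0.29 0.12 0.18] w 0.0005
yaw 84.43 twist -5.6
[24.77 -3.98 -5.18]
[38.7  -5.34 -5.3 ]
```

View pics/i.png

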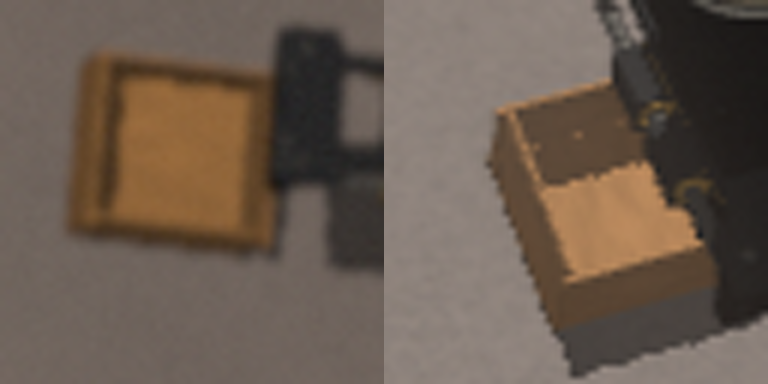

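Emit:
step_arm(
  targets=[
    {"jaw": 1,"dx": 5,"dy": 0,"dz": -4,"twist": -1},
    {"jaw": 1,"dx": 11,"dy": 0,"dz": -7,"twist": -2},
    {"jaw": 1,"dx": 17,"dy": -1,"dz": -9,"twist": -3},
    {"jaw": 1,"dx": 23,"dy": -1.5,"dz": -9,"twist": -5},
    {"jaw": 1,"dx": 29,"dy": -2,"dz": -9,"twist": -5.6},
    {"jaw": 1,"dx": 35,"dy": -2.5,"dz": -9,"twist": -5.6},
    {"jaw": 1,"dx": 40,"dy": -2.5,"dz": -9,"twist": -5.6},
    {"jaw": 1,"dx": 41.6,"dy": -2.5,"dz": -9,"twist": -5.6},
    {"jaw": 1,"dx": 41.6,"dy": -2.5,"dz": -9,"twist": -5.6},
    {"jaw": 1,"dx": 41.6,"dy": -2.5,"dz": -9,"twist": -5.6},
    {"jaw": 1,"dx": 41.6,"dy": -2.5,"dz": -9,"twist": -5.6},
  ],
)

```text
clock: 10.7
ee_pos: [0.5437, 0.0323, 0.2398]
orientation: [[0.003, 1.0, 0.007], [1.0, -0.002, -0.017], [-0.017, 0.007, -1.0]]
contact_force: [-0.9, -0.6, -0.1]
width: 0.0866
```

```bash
python3 - <<'E'
from h import *
s=manip.observe();print(s["ee_pos"],s["joint_vel"].round(1))
c=manip.camera_model("wrist");f=manip.grab_frame("wrist");cv2.imwrite("pics/w3.png",f)
np.save("wc.npy",{k:np.array(v) for k,v in c.items()},allow_pickle=True)
E
```

```text
[0.54370173 0.03228418 0.23983296] [-0.3 -0.1 -0.5 -0.  -0.1 -0.1 -0.1]
```

View pics/w3.png

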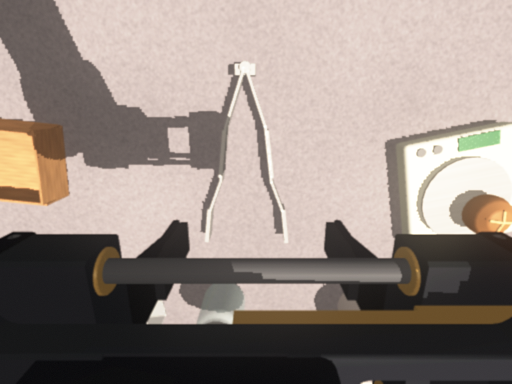

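Wrist view with the arm at rest: tongs pivot at about (244,69), jaw tips at (207,240) and (287,240), both arms visible.

```bash
python3 - <<'E'
from h import *
i=cv2.imread('pics/w3.png')
cv2.imwrite('pics/w3z.png',cv2.resize(i[55:247,190:300],None,fx=3,fy=3,interpolation=2))
E
```

```text
(no output)
```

View pics/w3z.png

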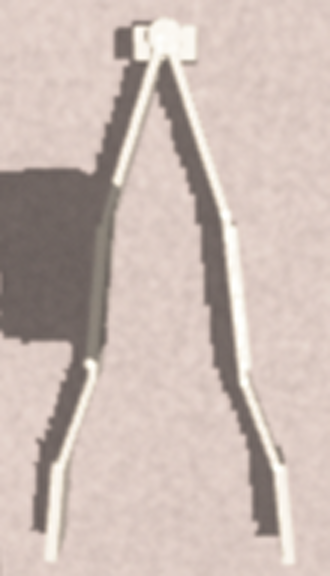

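```bash
python3 - <<'E'
from h import *
c=np.load("wc.npy",allow_pickle=True).item()
def r(x,y,z=.026):
    K=c["intrinsics"];R=c["R"];t=c["t"];u=190+x/3-.3;v=55+y/3-.3
    d=R.T@np.linalg.solve(K,[u,v,1.]);o=-R.T@t;return (o+d*(z-o[2])/d[2]).round(4)
for p in((164,38),(112,190),(90,365),(228,225),(248,375),(52,558),(289,560),(58,465),(281,465)): print(p,r(*p))
b=lambda u,v,z:r((u-190+.3)*3,(v-55+.3)*3,z)
print("roll",b(489,212,.058),"pan",b(468,199,.04))
E
```

```text
(164, 38) [0.4236 0.0154 0.026 ]
(112, 190) [ 0.4815 -0.007   0.026 ]
(90, 365) [ 0.5563 -0.0192  0.026 ]
(228, 225) [0.4957 0.0411 0.026 ]
(248, 375) [0.5607 0.0504 0.026 ]
(52, 558) [ 0.6509 -0.0412  0.026 ]
(289, 560) [0.6512 0.071  0.026 ]
(58, 465) [ 0.6035 -0.0359  0.026 ]
(281, 465) [0.6031 0.066  0.026 ]
roll [0.5925 0.316  0.058 ] pan [0.5819 0.3006 0.04  ]
```

```bash
python3 - <<'E'
from h import *
sh([(.530,.0135,.1),(.530,.0135,.022)],90)
E
```

```text
t 10.75 p [0.5437 0.0327 0.2399] F [ 0.57 -0.89 -0.25] w 0.0868
yaw 89.89 twist -0.1
[-1.7  -1.46 14.01]
[-1.57 -1.52 21.8 ]
```

Emit:
step_arm(
  targets=[
    {"jaw": 1,"dx": -1.7,"dy": -1.5,"dz": 4,"twist": 0},
    {"jaw": 1,"dx": -1.7,"dy": -1.5,"dz": 9,"twist": 0},
    {"jaw": 1,"dx": -1.7,"dy": -1.5,"dz": 14,"twist": 0},
    {"jaw": 1,"dx": -1.7,"dy": -1.5,"dz": 15,"twist": 0},
    {"jaw": 1,"dx": -1.7,"dy": -1.5,"dz": 15,"twist": 0},
    {"jaw": 1,"dx": -1.7,"dy": -1.5,"dz": 15,"twist": 0},
  ],
)

```text
clock: 11.5
ee_pos: [0.5313, 0.0133, 0.092]
orientation: [[0.002, 1.0, 0.011], [1.0, -0.002, -0.016], [-0.016, 0.011, -1.0]]
contact_force: [-0.4, 0.6, 0.1]
width: 0.087
```

```bash
python3 - <<'E'
from h import *
sh([(.530,.0135,.05),(.530,.0135,.022)],90)
look('pics/j.png',[("wrist",100,80,300,200),],2)
E
```

```text
t 11.5 p [0.5313 0.0133 0.092 ] F [-0.36  0.56  0.06] w 0.087
yaw 89.87 twist -0.1
[ 0.09 -0.18  4.2 ]
[ 0.13 -0.21  7.  ]
```

View pics/j.png

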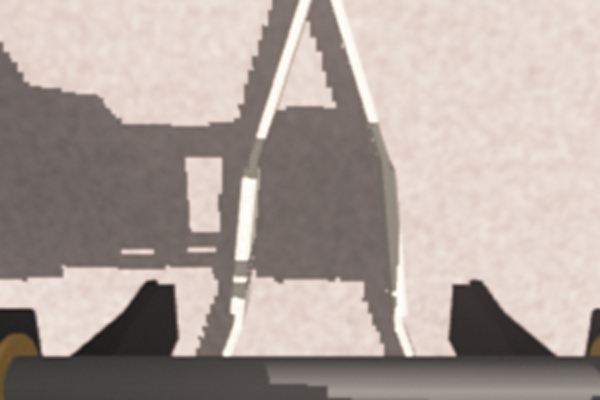

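Emit:
step_arm(
  targets=[
    {"jaw": 1,"dx": 0.1,"dy": -0.2,"dz": 3,"twist": 0},
    {"jaw": 1,"dx": 0.1,"dy": -0.2,"dz": 6,"twist": 0},
    {"jaw": 1,"dx": 0.1,"dy": -0.2,"dz": 7.0,"twist": 0},
    {"jaw": 1,"dx": 0.1,"dy": -0.2,"dz": 7.0,"twist": 0},
    {"jaw": 1,"dx": 0.1,"dy": -0.2,"dz": 7.0,"twist": 0},
    {"jaw": 0,"dx": 0.1,"dy": -0.2,"dz": 7.0,"twist": 0},
    {"jaw": 0,"dx": 0.1,"dy": -0.2,"dz": 7.0,"twist": 0},
    {"jaw": 0,"dx": 0.1,"dy": -0.2,"dz": 7.0,"twist": 0},
    {"jaw": 0,"dx": 0.1,"dy": -0.2,"dz": 7.0,"twist": 0},
    {"jaw": 0,"dx": 0.1,"dy": -0.2,"dz": 7.0,"twist": 0},
  ],
  squeeze=7,
)

```text
clock: 12.8
ee_pos: [0.5306, 0.0132, 0.0223]
orientation: [[0.003, 1.0, 0.012], [1.0, -0.003, -0.016], [-0.016, 0.012, -1.0]]
contact_force: [-0.2, 0.2, 4.3]
width: 0.0576
```

```bash
python3 - <<'E'
from h import *
sh([(.530,.0135,.2)],90)
look('pics/k.png',[("wrist",100,80,300,200),],2)
E
```

```text
t 12.8 p [0.5306 0.0132 0.0223] F [-0.21  0.23  4.28] w 0.0576
yaw 89.84 twist -0.2
[ -0.25   0.16 -17.76]
```

View pics/k.png

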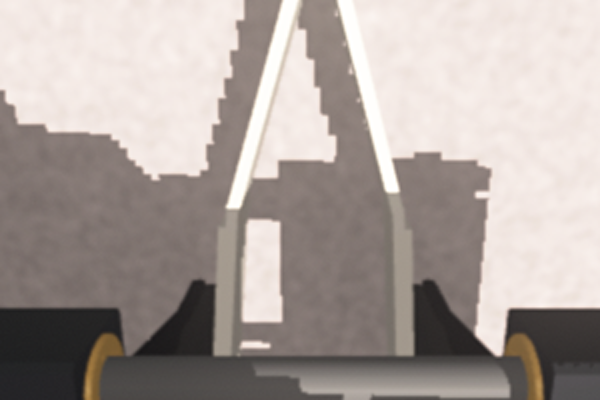

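Emit:
step_arm(
  targets=[
    {"jaw": 0,"dx": 0,"dy": 0,"dz": -0.5,"twist": 0},
    {"jaw": 0,"dx": 0,"dy": 0,"dz": -2,"twist": 0},
    {"jaw": 0,"dx": 0,"dy": 0,"dz": -4,"twist": 0},
    {"jaw": 0,"dx": 0,"dy": 0,"dz": -7,"twist": 0},
    {"jaw": 0,"dx": 0,"dy": 0,"dz": -10,"twist": 0},
    {"jaw": 0,"dx": 0,"dy": 0,"dz": -12,"twist": 0},
    {"jaw": 0,"dx": 0,"dy": 0,"dz": -13,"twist": 0},
    {"jaw": 0,"dx": 0,"dy": 0,"dz": -13,"twist": 0},
    {"jaw": 0,"dx": 0,"dy": 0,"dz": -13,"twist": 0},
  ],
)

```text
clock: 13.98
ee_pos: [0.5283, 0.0152, 0.1515]
orientation: [[0.003, 1.0, 0.01], [1.0, -0.002, -0.016], [-0.016, 0.01, -1.0]]
contact_force: [0.2, -0.0, -1.1]
width: 0.0521
```

```bash
python3 - <<'E'
from h import *
sh([(.530,.0135,.2)],90)
look('pics/l.png',[("side",160,90,130,140),],4)
E
```

```text
t 13.97 p [0.5283 0.0152 0.1515] F [ 0.24 -0.03 -1.14] w 0.0521
yaw 89.86 twist -0.1
[-0.25  0.22 -4.84]
```

View pics/l.png

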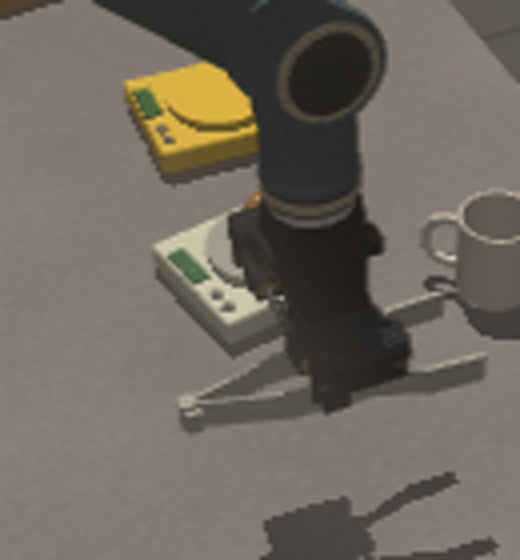

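View pics/l_side.png

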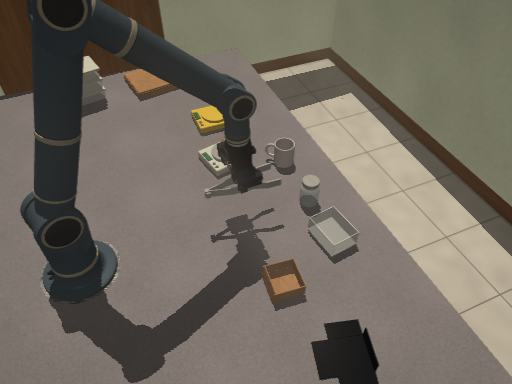

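```bash
python3 - <<'E'
from h import *
for p in((207.5,190),(281.2,178.8),(271,163.5)): print(ray("side",*p,.155).round(4))
look('pics/m.png',[("top",200,120,120,140),],4)
look('pics/m2.png',[("wrist",100,0,350,250),],2)
E
```

```text
[0.4221 0.0155 0.155 ]
[ 0.6509 -0.0302  0.155 ]
[0.6518 0.0474 0.155 ]
```

View pics/m.png

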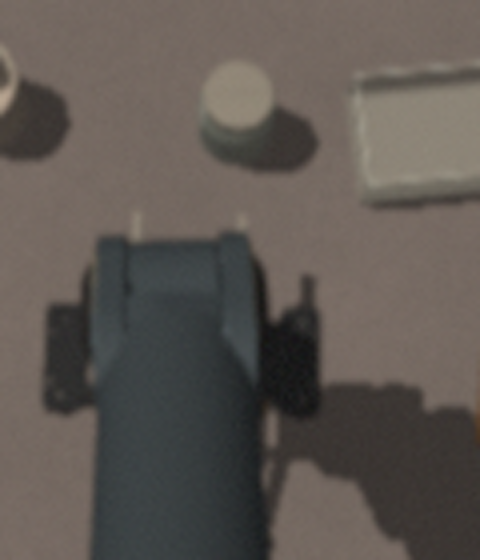

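View pics/m2.png

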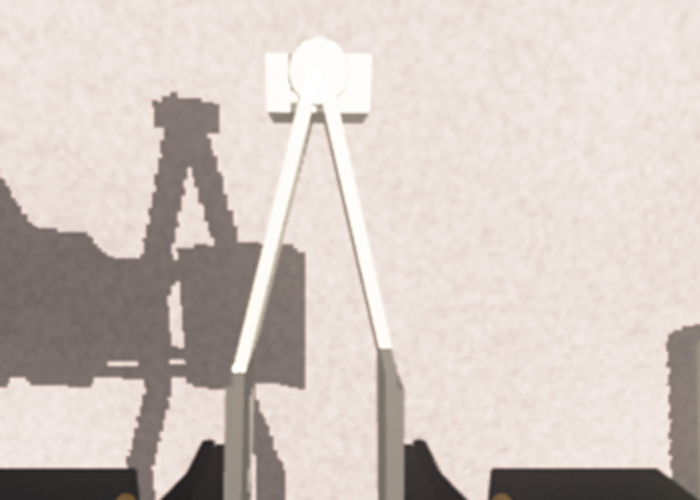

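```bash
python3 - <<'E'
from h import *
for p in((234.0,172.7),(260.2,172.7)): print(ray("top",*p,.155).round(4))
print(tri(("top",234,172.7),("side",271,163.5)),tri(("top",260.2,172.7),("side",281.2,178.8)))
for p in((100+319/2,36),): print(ray("wrist",*p,.155).round(4),ray("wrist",*p,.16))
sh([])
E
```

```text
[0.6507 0.0525 0.155 ]
[ 0.6525 -0.0277  0.155 ]
[0.65322396 0.05230616 0.15010602] [ 0.6526991  -0.02765238  0.15213813]
[0.4191 0.0177 0.155 ] [0.42012189 0.01770043 0.16      ]
t 14.12 p [0.5284 0.0152 0.1514] F [ 0.16 -0.18 -0.78] w 0.0521
```

```bash
python3 - <<'E'
from h import *
sh([(.496,.317,.151),(.496,.317,.072)],90)
E
```

```text
t 14.12 p [0.5284 0.0152 0.1514] F [ 0.16 -0.18 -0.78] w 0.0521
yaw 89.86 twist -0.1
[30.17 -3.31 -0.47]
[30.29 -3.4   7.43]
```

Emit:
step_arm(
  targets=[
    {"jaw": 0,"dx": 2,"dy": -0.5,"dz": -0.5,"twist": 0},
    {"jaw": 0,"dx": 6,"dy": -1,"dz": -0.5,"twist": 0},
    {"jaw": 0,"dx": 10,"dy": -1.5,"dz": -0.5,"twist": 0},
    {"jaw": 0,"dx": 14,"dy": -2,"dz": -0.5,"twist": 0},
    {"jaw": 0,"dx": 18,"dy": -2.5,"dz": -0.5,"twist": 0},
    {"jaw": 0,"dx": 22,"dy": -3,"dz": -0.5,"twist": 0},
    {"jaw": 0,"dx": 26,"dy": -3.3,"dz": -0.5,"twist": 0},
    {"jaw": 0,"dx": 29,"dy": -3.3,"dz": -0.5,"twist": 0},
    {"jaw": 0,"dx": 30.2,"dy": -3.3,"dz": -0.5,"twist": 0},
    {"jaw": 0,"dx": 30.2,"dy": -3.3,"dz": -0.5,"twist": 0},
    {"jaw": 0,"dx": 30.2,"dy": -3.3,"dz": -0.5,"twist": 0},
    {"jaw": 0,"dx": 30.2,"dy": -3.3,"dz": -0.5,"twist": 0},
  ],
)

```text
clock: 15.62
ee_pos: [0.4966, 0.3158, 0.1514]
orientation: [[0.005, 1.0, 0.01], [1.0, -0.005, -0.017], [-0.017, 0.01, -1.0]]
contact_force: [1.1, 0.9, -1.2]
width: 0.052
```

```bash
python3 - <<'E'
from h import *
sh([(.496,.317,.151),(.496,.317,.072)],90)
look('pics/n.png',[("top",120,140,90,100),("side",180,90,90,100)],4)
print(proj("top",(.596,.3138,.058)),proj("side",(.596,.3138,.058)))
E
```

```text
t 15.62 p [0.4966 0.3158 0.1514] F [ 1.11  0.9  -1.24] w 0.052
yaw 89.73 twist -0.3
[ 0.13 -0.06  0.03]
[ 0.26 -0.14  7.93]
[154.52811185 194.21451415] [227.08938995 143.01681529]
```

View pics/n.png

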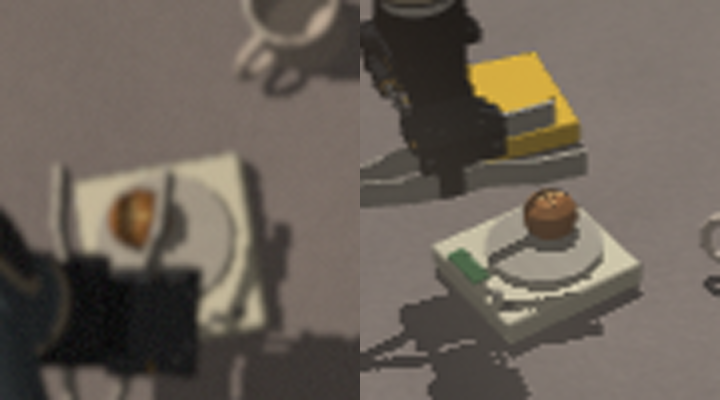

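```bash
python3 - <<'E'
from h import *
print(tri(("top",134,181.5),("side",228.7,114)),tri(("top",161.4,182.7),("side",236.2,127.2)))
i=cv2.imread('pics/n_top.png');cv2.imwrite('pics/n2.png',cv2.resize(i[170:220,120:180],None,fx=10,fy=10,interpolation=2))
E
```

```text
[0.61883405 0.3498099  0.1599791 ] [0.61671648 0.26918192 0.1569369 ]
```

View pics/n2.png

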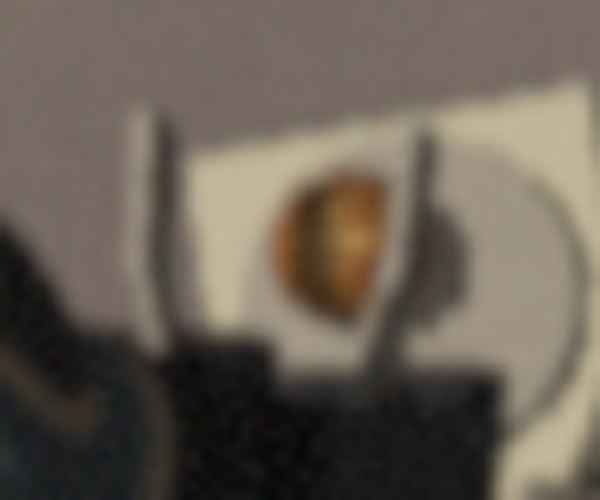

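Emit:
step_arm(
  targets=[
    {"jaw": 0,"dx": 0.3,"dy": 0.1,"dz": 1,"twist": 0},
    {"jaw": 0,"dx": 0.3,"dy": 0.1,"dz": 2.5,"twist": 0},
    {"jaw": 0,"dx": 0.3,"dy": 0.1,"dz": 3.8,"twist": 0},
    {"jaw": 0,"dx": 0.3,"dy": 0.1,"dz": 3.8,"twist": 0},
    {"jaw": 0,"dx": 0.3,"dy": 0.1,"dz": 3.8,"twist": 0},
  ],
)

```text
clock: 16.35
ee_pos: [0.4981, 0.3188, 0.1134]
orientation: [[0.004, 1.0, 0.011], [1.0, -0.004, -0.016], [-0.016, 0.011, -1.0]]
contact_force: [0.4, 0.3, -0.0]
width: 0.0519
```

```bash
python3 - <<'E'
from h import *
sh([(.496,.317,.072)],90)
t=manip.grab_frame("top");s=manip.grab_frame("side")
cv2.imwrite('pics/o.png',np.hstack([cv2.resize(t[170:220,120:180],(480,400),interpolation=2),cv2.resize(s[110:150,200:230+20],(400,400),interpolation=2)])[:, :800])
E
```

```text
t 16.35 p [0.4981 0.3188 0.1134] F [ 0.42  0.3  -0.01] w 0.0519
yaw 89.77 twist -0.2
[-0.11 -0.25  4.14]
```

View pics/o.png

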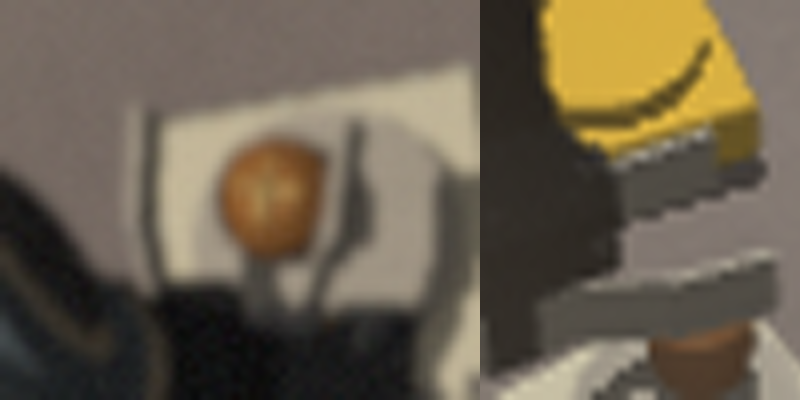

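```bash
python3 - <<'E'
from h import *
print(ray("top",137.2-.4,183.7-.4,.114),ray("top",164.1-.4,185.2-.4,.114))
print(ray("side",200+712/10-48.4,110+13,.114),ray("side",200+(775-480)/8-.4,110+25.5,.114))
t=manip.grab_frame("top");h=cv2.cvtColor(t,cv2.COLOR_BGR2HSV)
m=cv2.inRange(h,(5,100,60),(20,255,255));m[:170]=0;m[220:]=0;m[:,:130]=0;m[:,180:]=0
ys,xs=np.nonzero(m);print(len(xs),xs.min(),xs.max(),ys.min(),ys.max(),ray("top",(xs.min()+xs.max())/2,(ys.min()+ys.max())/2,.058))
E
```

```text
[0.61970498 0.35622641 0.114     ] [0.61671137 0.27266049 0.114     ]
[0.60140614 0.36569942 0.114     ] [0.62072912 0.27565144 0.114     ]
148 148 159 188 202 [0.59332366 0.31695194 0.058     ]
```

Emit:
step_arm(
  targets=[
    {"jaw": 0,"dx": 0,"dy": 0,"dz": 1.5,"twist": 0},
    {"jaw": 0,"dx": 0,"dy": 0,"dz": 3,"twist": 0},
    {"jaw": 0,"dx": 0,"dy": 0,"dz": 4.1,"twist": 0},
    {"jaw": 0,"dx": 0,"dy": 0,"dz": 4.1,"twist": 0},
    {"jaw": 0,"dx": 0,"dy": 0,"dz": 4.1,"twist": 0},
  ],
)

```text
clock: 17.12
ee_pos: [0.4989, 0.3184, 0.073]
orientation: [[0.004, 1.0, 0.012], [1.0, -0.004, -0.015], [-0.015, 0.012, -1.0]]
contact_force: [-0.9, 0.7, -0.1]
width: 0.0522
```

```bash
python3 - <<'E'
from h import *
sh([(.496,.317,.072)],90)
t=manip.grab_frame("top");s=manip.grab_frame("side")
cv2.imwrite('pics/p.png',np.hstack([cv2.resize(t[170:220,120:180],(480,400),interpolation=2),cv2.resize(s[115:165,200:240],(320,400),interpolation=2)])[:, :800])
E
```

```text
t 17.12 p [0.4989 0.3184 0.073 ] F [-0.95  0.72 -0.13] w 0.0522
yaw 89.76 twist -0.2
[-0.14 -0.29  0.1 ]
```

View pics/p.png

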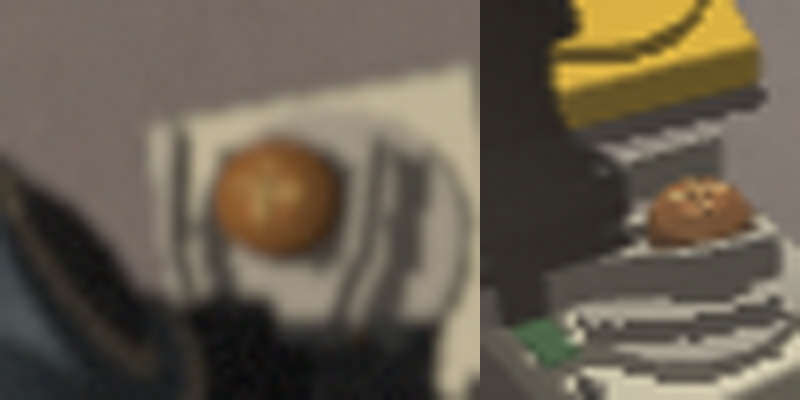

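Emit:
step_arm(
  targets=[
    {"jaw": 0,"dx": 0,"dy": 0,"dz": 0,"twist": 0},
    {"jaw": 0,"dx": 0,"dy": 0,"dz": 0,"twist": 0},
    {"jaw": 0,"dx": 0,"dy": 0,"dz": 0,"twist": 0},
    {"jaw": 0,"dx": 0,"dy": 0,"dz": 0,"twist": 0},
    {"jaw": 0,"dx": 0,"dy": 0,"dz": 0,"twist": 0},
    {"jaw": 0,"dx": 0,"dy": 0,"dz": 0,"twist": 0},
  ],
  squeeze=25,
)

```text
clock: 17.98
ee_pos: [0.4991, 0.3187, 0.0734]
orientation: [[0.004, 1.0, 0.012], [1.0, -0.004, -0.015], [-0.015, 0.012, -1.0]]
contact_force: [0.5, -0.8, -0.4]
width: 0.0398
```

Emit:
step_arm(
  targets=[
    {"jaw": 0,"dx": 0,"dy": 0,"dz": -0.5,"twist": 0},
    {"jaw": 0,"dx": 0,"dy": 0,"dz": -1.5,"twist": 0},
    {"jaw": 0,"dx": 0,"dy": 0,"dz": -3,"twist": 0},
    {"jaw": 0,"dx": 0,"dy": 0,"dz": -5,"twist": 0},
    {"jaw": 0,"dx": 0,"dy": 0,"dz": -7,"twist": 0},
    {"jaw": 0,"dx": 0,"dy": 0,"dz": -8,"twist": 0},
    {"jaw": 0,"dx": 0,"dy": 0,"dz": -8,"twist": 0},
    {"jaw": 0,"dx": 0,"dy": 0,"dz": -8,"twist": 0},
  ],
)

```text
clock: 18.98
ee_pos: [0.4977, 0.3195, 0.1529]
orientation: [[0.004, 1.0, 0.011], [1.0, -0.004, -0.016], [-0.015, 0.011, -1.0]]
contact_force: [0.8, 0.8, -1.2]
width: 0.0396
```

```bash
python3 - <<'E'
from h import *
a=np.deg2rad(-0.)
sh([(.53,.1,.16),(.50,-.1,.16),(C[0]-.098,C[1]+.004,.16)],90)
t=manip.grab_frame("top");s=manip.grab_frame("side")
cv2.imwrite('pics/q.png',np.hstack([cv2.resize(t[170:220,120:180],(480,400),interpolation=2),cv2.resize(s[100:150,200:240],(320,400),interpolation=2)])[:, :800])
E
```

```text
t 18.98 p [0.4977 0.3195 0.1529] F [ 0.83  0.76 -1.19] w 0.0396
yaw 89.77 twist -0.2
[-21.95   3.33  -0.34]
[-41.96   0.4   -0.06]
[-60.73  -5.92   0.16]
```

View pics/q.png

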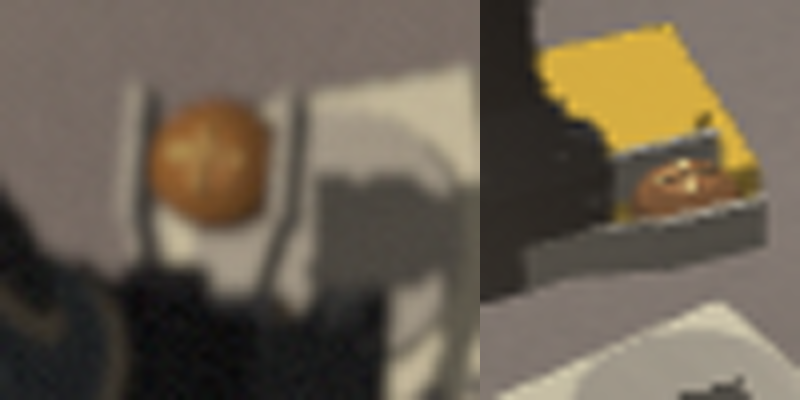

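Emit:
step_arm(
  targets=[
    {"jaw": 0,"dx": -1.5,"dy": 0.3,"dz": -0.3,"twist": 0},
    {"jaw": 0,"dx": -4.5,"dy": 0.9,"dz": -0.3,"twist": 0},
    {"jaw": 0,"dx": -8,"dy": 1.5,"dz": -0.3,"twist": 0},
    {"jaw": 0,"dx": -12,"dy": 2.2,"dz": -0.3,"twist": 0},
    {"jaw": 0,"dx": -16,"dy": 2.8,"dz": -0.3,"twist": 0},
    {"jaw": 0,"dx": -20,"dy": 3.2,"dz": -0.3,"twist": 0},
    {"jaw": 0,"dx": -24,"dy": 3.2,"dz": -0.3,"twist": 0},
    {"jaw": 0,"dx": -28,"dy": 2.8,"dz": -0.2,"twist": 0},
    {"jaw": 0,"dx": -32,"dy": 2.2,"dz": -0.2,"twist": 0},
    {"jaw": 0,"dx": -36,"dy": 1.5,"dz": -0.2,"twist": 0},
    {"jaw": 0,"dx": -40,"dy": 0.6,"dz": -0.1,"twist": 0},
    {"jaw": 0,"dx": -43,"dy": -0.3,"dz": 0,"twist": 0},
  ],
)

```text
clock: 20.58
ee_pos: [0.4917, -0.1135, 0.1594]
orientation: [[0.007, 1.0, 0.011], [1.0, -0.007, -0.017], [-0.017, 0.011, -1.0]]
contact_force: [-0.2, 0.3, -1.8]
width: 0.0396
```

```bash
python3 - <<'E'
from h import *
sh([(.437,-.2865,.16)],90)
E
```

```text
t 20.57 p [ 0.4917 -0.1135  0.1594] F [-0.23  0.3  -1.77] w 0.0396
yaw 89.6 twist -0.4
[-17.33  -5.35   0.17]
```

Emit:
step_arm(
  targets=[
    {"jaw": 0,"dx": -3.5,"dy": -1,"dz": 0,"twist": 0},
    {"jaw": 0,"dx": -7,"dy": -2,"dz": 0,"twist": 0},
    {"jaw": 0,"dx": -10.5,"dy": -3.2,"dz": 0,"twist": 0},
    {"jaw": 0,"dx": -13.5,"dy": -4.2,"dz": 0.1,"twist": 0},
    {"jaw": 0,"dx": -16,"dy": -5,"dz": 0.1,"twist": 0},
    {"jaw": 0,"dx": -17.3,"dy": -5.3,"dz": 0.2,"twist": 0},
    {"jaw": 0,"dx": -17.3,"dy": -5.3,"dz": 0.2,"twist": 0},
    {"jaw": 0,"dx": -17.3,"dy": -5.3,"dz": 0.2,"twist": 0},
    {"jaw": 0,"dx": -17.3,"dy": -5.3,"dz": 0.2,"twist": 0},
  ],
)

```text
clock: 21.7
ee_pos: [0.438, -0.2851, 0.1596]
orientation: [[0.005, 1.0, 0.011], [1.0, -0.005, -0.016], [-0.016, 0.011, -1.0]]
contact_force: [-0.9, 0.5, -1.2]
width: 0.0399
```

```bash
python3 - <<'E'
from h import *
sh([(.437,-.2865,.16)],90)
t=manip.grab_frame("top");s=manip.grab_frame("side")
cv2.imwrite('pics/r.png',np.hstack([cv2.resize(t[180:260,300:380],(400,400),interpolation=2),cv2.resize(s[220:320,220:320],(400,400),interpolation=2)]))
print(proj("top",(C[0],C[1],.146)),proj("side",(C[0],C[1],.146)))
h=cv2.cvtColor(t,cv2.COLOR_BGR2HSV);cv2.imwrite('pics/rt.png',t)
E
```

```text
t 21.7 p [ 0.438  -0.2851  0.1596] F [-0.94  0.55 -1.24] w 0.0399
yaw 89.72 twist -0.3
[-0.15 -0.1  -0.04]
[345.9041806  213.07201527] [284.58353739 255.09448172]
```

View pics/r.png

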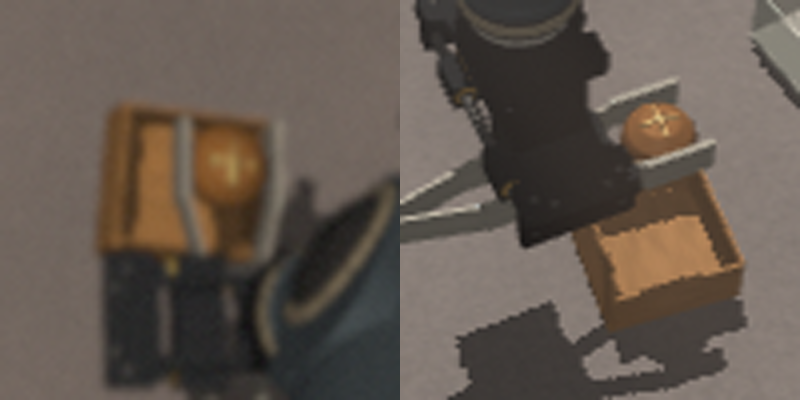

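The roll shows at top (346,213) and side (284.5,253), matching the predicted (346,213) and (285,255) for the point over the box centre. All four walls stand. I'll let it settle, check speed, then hand in.

Emit:
step_arm(
  targets=[
    {"jaw": 0,"dx": 0,"dy": 0,"dz": 0,"twist": 0},
    {"jaw": 0,"dx": 0,"dy": 0,"dz": 0,"twist": 0},
    {"jaw": 0,"dx": 0,"dy": 0,"dz": 0,"twist": 0},
    {"jaw": 0,"dx": 0,"dy": 0,"dz": 0,"twist": 0},
  ],
)

```text
clock: 22.3
ee_pos: [0.4378, -0.2854, 0.1597]
orientation: [[0.005, 1.0, 0.011], [1.0, -0.005, -0.016], [-0.016, 0.011, -1.0]]
contact_force: [-0.1, -0.2, -1.2]
width: 0.0398
```

```bash
python3 - <<'E'
from h import *
s=manip.observe();print(s["clock"],s["ee_pos"],s["joint_vel"].round(2),s["width"])
print(manip.job_done())
E
```

```text
22.3 [ 0.43784686 -0.28539525  0.15967201] [ 0.1   0.03 -0.02  0.1  -0.01  0.04 -0.06] 0.039829406506270475
the job is handed in; nothing more can be done
None
```

The three walls are folded up and the roll is held in the tongs over the middle of the box. I handed the job in at 22.3 s, and no verdict was reported.

- **Walls:** I pushed the near, left and right walls up with the closed fingertips. In the last top and side pictures all four walls stand; the left one leans slightly inwards. I judged the walls by eye, without measuring the hinge angles.
- **Roll over the box:** In both pictures the roll lies within about 2 pixels of where a point over the box centre at 146 mm height should appear. That height is above the walls, and the pictures show the tongs and roll clear of the box.
- **Grip:** The fingers were 39.8 mm apart at a 25 N squeeze, close to the 40 mm at which the jaws meet the roll. The arm was at rest before hand-in. The gripper was about 100 mm from the roll throughout.
- **Disagreements:** The wrist camera placed the tongs about 4 mm further left than the top camera. The roll showed a similar but smaller offset. I relied mainly on the top and side views. There was also a brief upward force of about 4 N on the tool while it gripped the tongs on the counter, and it was gone once they were lifted.

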